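# Weigh down a stiffening rib and wind the cure timer

## Task

Put the loose wooden rib on the white panel, lying flat midway between the two ribs already bonded there, parallel to them and with its ends level with theirs. Then set the red weight down gently, upright, on the middle of that rib so that it stands in line between the two blue weights, and after that wind the timer's key clockwise all the way to its stop. Leave everything else where it is.

Things in the scene. Friction and masses are not known exactly. Their poses are not given: they have to be found in the camera images.
- panel: Fixed grey-white cast plaster panel with a lilac tape border, 220 mm (its x) by 310 mm (its y) by 30 mm thick. Two wooden ribs are bonded on its top, each 170 mm long along the panel's x, 48 mm wide, 36 mm high, with centre lines at panel y = +105 and -105 mm, both centred at panel x = 0. Origin: centre of the underside, z up.
- panel_mid (a point): Point on the panel's top face at its centre, midway between the bonded ribs, 30 mm above the bench; axes as the panel's.
- rib: Loose rib of light wood, 170 mm long (its x), 48 mm wide (its y), 36 mm high, with a dark pencil line across the middle of its top; at the start it lies flat on the bench. Origin: centre of the underside. About 0.16 kg.
- weight: Loose red steel weight, standing on the bench at the start, about 0.6 kg, 74 mm tall: base cylinder 54 mm diameter and 36 mm high, a thin neck (20 mm), and on top a round grip knob 34 mm in diameter from 54 to 74 mm above the underside. Origin: centre of the underside, z up.
- weight_a: Blue weight standing on the middle of the bonded rib at panel y = +105 mm, loose: leave it. 74 mm tall: base cylinder 54 mm diameter and 36 mm high, a thin neck (20 mm), and on top a round grip knob 34 mm in diameter from 54 to 74 mm above the underside. Origin: centre of the underside, z up.
- weight_b: Blue weight standing on the middle of the bonded rib at panel y = -105 mm, loose: leave it. 74 mm tall: base cylinder 54 mm diameter and 36 mm high, a thin neck (20 mm), and on top a round grip knob 34 mm in diameter from 54 to 74 mm above the underside. Origin: centre of the underside, z up.
- timer: Grey round spring-wound timer fixed to the bench, 110 mm in diameter, 45 mm high, white dial on top, with the winding key standing up from its centre. Origin: centre of the underside.
- key_grip (a point): Centre of the key's brass blade, on its upright turning axis, 75 mm above the bench. The blade is 46 mm long (along this point's x, red tip at the +x end), 9 mm thick (along y) and 32 mm high (59 to 91 mm above the bench); it turns with the key.
- key (a joint): Angle of the winding key in rad; grows as it is turned clockwise seen from above. It starts between 0.1 and 0.5, the stop (fully wound) is at 2.8. Lightly sprung, but it stays where it is let go, so it can be wound in several partial turns. Takes about 0.1 N m.
- can: Steel can wrapped in a white paper label, 84 mm in diameter, 90 mm high, standing on the bench: leave it. Origin: centre of the underside.
- tape_roll: Lilac roll of tape lying flat, 100 mm in diameter, 30 mm high, beyond the panel: leave it. Origin: centre of the underside.
- cup: White mixing cup, 80 mm across the rim, 95 mm high, beyond the panel: leave it. Origin: centre of the underside.
- bottle: White bottle with red cap, 64 mm in diameter, 140 mm high, beyond the panel: leave it. Origin: centre of the underside.
- brush: Brush lying on the bench, beyond the panel on the left: leave it.
Mind the look-alikes: they are no part of the job. Of the things like the weight, leave any that is yellow; of the rest the larger one is meant.

How it is judged:
By the outcome, as a careful person would: the job done as asked, in the order asked, and still so for the second after the job is handed in, with the robot touching nothing.
It also fails if it takes over 72 s, if anything falls off the work surface, if the arm or the gripper's body presses on something with over 40 N, if the wrist force passes 120 N, or if a joint passes its speed limit or range.

## Robot

A 6-joint arm with a two-finger parallel gripper is mounted at the origin on the work surface. World frame = base frame: x ahead of the robot, y to its left, z up, the work surface at z = 0. Lengths are in m, angles in degrees, forces in N, time in s.
With the tool pointing down it reaches from about 0.35 to 0.875 m from the base axis. Payload 15.5 kg.
Tool frame: the origin (TCP) lies at the very end of the fingers, on their centre line; the grasp point (between the pads) lies 19 mm behind it (r.grasp_offset is the z of the grasp point in the tool frame, in m); z points along the fingers, y is the line along which they close (so a half turn about z gives the same grasp; the last joint's range is limited). The gripper opens to 85 mm and grips with 20 to 120 N. Pads are 22 mm wide; open, the fingers measure 114 mm over their backs; the gripper's body (76 mm by 85 mm) begins 54 mm behind the grasp point. The pads swing forward as they close: fully open they stand 13 mm farther back than shut.
Start: joints at [69.242, 28.281, 77.091, -0, 74.628, -5.472], TCP at [0.165, 0.603, 0.231] pointing down, gripper open.
Joint ranges: [-166.48, 166.48], [-47.26, 123.95], [12.59, 153.08], [-70.14, 250.14], [6.76, 159.57], [-176.63, 176.63]. Speed limits (degrees/s): [108.29, 108.29, 147.25, 172.46, 172.46, 172.46].

## Interface

Orientations are given as [roll, pitch, yaw] about the fixed x, y, z axes, in that order (R = Rz(yaw) Ry(pitch) Rx(roll)).
In Python, from bench import r gives the robot as it stands. The module is installed in compiled form; this text tells all that it offers.
- The arm moves only by the shell command python3 -m pendant 'ROWS' [OPENING] [FORCE]. ROWS is JSON, a list of rows, each an object of numbers: "x", "y", "z": the shift along the tool's x, y, z each as a share of 30 mm, from -1 to 1; "rx", "ry", "rz": the turn, a rotation vector about the tool's x, y, z each as a share of 0.15 rad, from -1 to 1. A call has 1 to 12 rows; each row shifts and turns the commanded pose from where the row before left it, along the tool's axes as they then stand; what a row does not reach is not made up. A row lasts 1/10 s, in which the tool goes at most 50 mm and 8.59 degrees, less where a joint would pass 70% of its speed; a pose out of reach is approached as far as the arm can. A call with a number of a shift or a turn outside -1 to 1 is refused whole. A call with a gripper value outside its range is refused whole. OPENING is the opening, from 0 (shut) to 1 (fully open), set as the call begins (- or left out, the last holds). The fingers move at their own pace and stop on an object; FORCE is the grip in N (left out, the last holds). Time passes only in rows, so rows that do not move let the fingers close. It gives the time, the measured TCP pose, the force, the opening and the grip force at its end, in the units of the state.
- r.state(): the state, without advancing time (a new reading comes with each control period).
- r.grab_frame(name): name is "scene" or "top" or "wrist"; returns (picture, depth): 384x512x3 uint8, red, green, blue; 384x512 float32, m along the optical axis (not along the pixel's ray), 0 where there is no reading.
- r.camera_model(name): a dict with "intrinsics" (3x3 intrinsics, pixels), "rvec" (rotation vector, rad) and "tvec" (3), from world to camera coordinates, as OpenCV has them. Camera axes: x right, y down, z forward; pixel columns grow to the right and rows downward; lengths in m; the calibration is good to about 2 mm. The wrist camera is an equidistant fisheye: a pixel r from the principal point sees the ray r / f radians off the axis. A picture is of the moment at which its call begins: read the wrist's pose just before it. camera_model takes no time and is no camera call; for the wrist camera it gives the pose at the moment of the call.
- r.finish_job(): hands the job in; it is judged then, once.
Trained networks look in the newest picture that a camera, given by its name, has taken for a name from the list of things; names that differ only in an ending like _2 or _b are one class to them, and where a whole thing is asked for, a point or a joint stands for the part that bears it (a point fixed in the world has none). Each returns a list of dicts, best first, with "score" (0 to 1); they miss things now and then, are a little off and sometimes report something else, mostly with a low value. They report only what shows in the picture. A call takes as long as a camera call. They do not tell look-alikes from the thing itself.
- r.masks_of(camera, target): "pixels" (384x512 bool, what is visible of it) and "bbox" ([left, top, right, bottom] in pixels, round what is visible of it).
The state is a dict: "t": time; "joint_positions": joint angles; "joint_vel": joint speeds; "joint_efforts": joint torques, N m; "tcp_pos": TCP position; "tool_rot": TCP orientation; "ft_force": force on the tool from outside, world axes, zero at the start; "wrist_torque": the same for the moment, N m; "opening": finger opening in m; "grip_force": force on a finger pad.
Only numpy, scipy, OpenCV 4.12 (cv2) and the standard library are available. Lean on these libraries where they do the work, as an engineer would, in place of code of your own. Each camera call takes 0.05 s, during which the arm holds its last target. There are 200 camera calls.

## Working session

There is one attempt and no reset: what is moved stays moved. The work goes in short steps, Python scripts to look and compute and a shell command to move; the robot and the scene stay as the last step left them, time stands still between calls to the robot, and variables do not carry over. Pictures are saved under pics/ and viewed, at most 10 in all, crops included, and the job is handed in when it is done.

```bash
mkdir -p pics; cat > h.py <<'E'
import numpy as np, cv2
from bench import r
def cam(n):
    m=r.camera_model(n);K=np.array(m["intrinsics"]);R=cv2.Rodrigues(np.array(m["rvec"],float))[0];t=np.array(m["tvec"],float).ravel();return K,R,t
def cloud(n,d):
    K,R,t=cam(n);v,u=np.mgrid[:384,:512]
    P=np.stack([(u-K[0,2])/K[0,0]*d,(v-K[1,2])/K[1,1]*d,d],-1)
    return (P-t)@R   # world
E
python3 - <<'E'
from h import *
s=r.state();print({k:np.round(v,3) for k,v in s.items()})
ims=[]
for n in("scene","top"):
    im,d=r.grab_frame(n);W=cloud(n,d);np.savez(n+".npz",im=im,d=d,W=W)
    cv2.imwrite(f"pics/{n}.png",im[...,::-1])
    for o in("rib","weight","timer","panel","key_grip","can"):
        for q in r.masks_of(n,o):
            m=q["pixels"]&(d>0);p=W[m]
            if len(p)>5 and q["score"]>.2:
                top=p[p[:,2]>np.percentile(p[:,2],95)-.006]
                print(n,o,round(q["score"],2),q["bbox"],len(p),"med",np.round(np.median(p,0),3),"top",np.round(top.mean(0),3))
E
```

```text
{'t': np.float64(0.0), 'joint_positions': array([ 6.9242e+01,  2.8314e+01,  7.7128e+01,  1.0000e-03,  7.4627e+01,
       -5.4730e+00]), 'joint_vel': array([ 0.139, -0.092,  0.077, -0.033, -0.118,  0.113]), 'joint_efforts': array([ 1.0000e-03, -8.8215e+01, -3.8388e+01, -0.0000e+00,  1.0000e-02,
        0.0000e+00]), 'tcp_pos': array([0.165, 0.603, 0.231]), 'tool_rot': array([-1.79931e+02, -7.00000e-03,  1.64715e+02]), 'ft_force': array([-0.211, -0.269,  0.873]), 'wrist_torque': array([0.016, 0.045, 0.025]), 'grip_force': np.float64(0.0), 'opening': np.float64(0.086)}
scene weight 0.93 [299.3, 182.5, 317.1, 213.9] 366 med [0.535 0.106 0.104] top [0.524 0.103 0.141]
scene weight 0.89 [234.5, 173.4, 250.9, 199.3] 352 med [ 0.56  -0.1    0.103] top [ 0.548 -0.105  0.14 ]
scene weight 0.78 [193.6, 157.4, 210.2, 179.6] 282 med [ 0.433 -0.314  0.038] top [ 0.423 -0.321  0.074]
scene weight 0.5 [171.1, 148.3, 189.1, 171.4] 296 med [ 0.411 -0.41   0.037] top [ 0.402 -0.415  0.074]
scene weight 0.45 [220.4, 162.9, 230.8, 177.7] 158 med [ 0.402 -0.234  0.029] top [ 0.395 -0.238  0.056]
scene wei
[... 977 characters left out ...]
99 0.139]
top weight 0.66 [263.9, 188.4, 288.4, 213.4] 382 med [ 0.543 -0.106  0.106] top [ 0.546 -0.109  0.14 ]
top weight 0.48 [319.3, 256.6, 337.2, 271.7] 254 med [ 0.397 -0.235  0.029] top [ 0.395 -0.24   0.056]
top timer 0.73 [94.1, 124.1, 170.5, 140.3] 918 med [0.734 0.285 0.017] top [0.737 0.282 0.018]
top timer 0.68 [86.9, 160.2, 133.4, 205.7] 1592 med [0.597 0.312 0.044] top [0.601 0.318 0.088]
top panel 0.92 [173.1, 160.8, 300.4, 258.8] 9288 med [ 0.527 -0.003  0.031] top [ 0.532 -0.004  0.065]
top key_grip 0.72 [96.7, 170.4, 107.2, 189.2] 157 med [0.6   0.317 0.086] top [0.6   0.319 0.09 ]
top can 0.9 [80.4, 234.7, 119.0, 269.1] 1246 med [0.427 0.324 0.088] top [0.425 0.337 0.089]
```

View pics/scene.png

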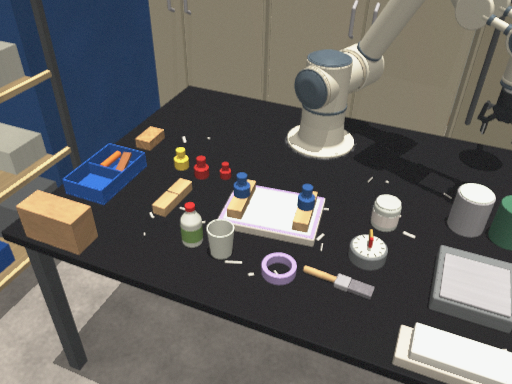

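View pics/top.png

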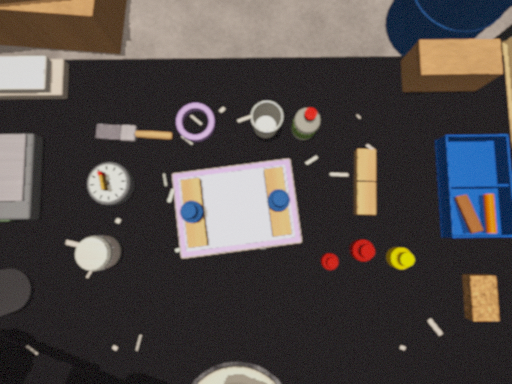

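The pictures show the rib at top-view (366,181) and the large red weight at (364,250). The small red look-alike is at (330,262) and the yellow one at (401,258). The bonded ribs are at (193,212) and (277,200), and the timer is at (108,184), with the key's red tip toward (100,175).

```bash
cat > m.py <<'E'
from h import *
def rect(W,zlo,zhi,c,rad,n=''):
    m=(W[...,2]>zlo)&(W[...,2]<zhi)&(np.hypot(W[...,0]-c[0],W[...,1]-c[1])<rad)
    p=W[m];(cx,cy),(w,h),a=cv2.minAreaRect((p[:,:2]*1000).astype(np.float32))
    a=a if w>h else a+90
    c_=p[:,:2].mean(0);ev,V=np.linalg.eigh(np.cov(p[:,:2].T));pa=np.degrees(np.arctan2(V[1,1],V[0,1]))
    print(n,len(p),'ctr',round(cx,1),round(cy,1),'mean',np.round(c_*1000,1),'size',round(max(w,h),1),round(min(w,h),1),'ang',round((a+90)%180-90,1),'pca',round((pa+90)%180-90,1),'z',round(np.median(p[:,2])*1000,1))
E
python3 - <<'E'
from m import *
for n in("top","scene"):
    f=np.load(n+".npz");W=f["W"];im=f["im"].astype(int);print(n)
    rect(W,.030,.041,(.595,-.339),.11,'rib')
    rect(W,.061,.072,(.521,.10),.1,'A');rect(W,.061,.072,(.546,-.108),.1,'B')
    rect(W,.025,.034,(.533,-.004),.2,'panel')
    for nm,c,z in(("wt",(.423,-.322),.068),("wa",(.521,.100),.134),("wb",(.546,-.108),.134),("yel",(.4,-.415),.068),("small",(.395,-.239),.05)):
        m=(W[...,2]>z)&(W[...,2]<z+.012)&(np.hypot(W[...,0]-c[0],W[...,1]-c[1])<.03);p=(W[m][:,:2]*1000).astype(np.float32)
        print(nm,len(p),p.mean(0),cv2.minEnclosingCircle(p))
    rect(W,.08,.1,(.6,.318),.04,'key');rect(W,.038,.052,(.6,.318),.07,'timer')
    red=(im[...,0]>150)&(im[...,1]<80)&(W[...,2]>.06)&(np.hypot(W[...,0]-.6,W[...,1]-.318)<.05);print('redtip',W[red].mean(0))
    rect(W,.08,.1,(.425,.335),.07,'can')
E
```

```text
top
rib 1217 ctr 596.5 -339.5 mean [ 595.7 -338.7] size 168.8 48.8 ang -2.0 pca -2.5 z 35.4
A 953 ctr 521.7 98.3 mean [519.7  98.3] size 169.8 50.3 ang 7.0 pca 6.7 z 65.2
B 942 ctr 546.4 -108.7 mean [ 544.  -108.6] size 169.9 47.9 ang 6.8 pca 6.9 z 65.4
panel 7288 ctr 534.1 -4.7 mean [531.6  -6.1] size 309.7 219.8 ang -83.2 pca -82.5 z 30.0
wt 156 [ 421.90515 -323.32324] ((421.5914306640625, -323.4541320800781), 16.95664405822754)
wa 172 [521.4062   99.11668] ((521.6427612304688, 99.19750213623047), 16.81373405456543)
wb 170 [ 546.1007 -108.8027] ((546.2538452148438, -108.83467102050781), 16.704137802124023)
yel 166 [ 401.36017 -418.19382] ((400.7196960449219, -418.6482849121094), 17.472776412963867)
small 91 [ 394.41312 -240.24667] ((394.3717041015625, -240.73948669433594), 12.806652069091797)
key 96 ctr 600.2 319.5 mean [601.2 318.6] size 45.5 10.0 ang 11.4 pca 12.6 z 89.0
timer 1263 ctr 599.3 318.7 mean [598.2 316.4] size 107.5 106.9 ang 2.4 pca -41.0 z 44.5
redtip [0.61781221 0.3202704  0.089204  ]
can 879 ctr 424.8 335.9 mean [425.8 335.4] size 77.0 76.6 ang -43.5 pca -70.3 z 88
[... 402 characters left out ...]
.0560607910156), 20.237226486206055)
wa 70 [523.9067  102.33875] ((522.0889282226562, 101.20891571044922), 20.244564056396484)
wb 69 [ 548.13165 -104.99422] ((547.0091552734375, -107.14625549316406), 19.409744262695312)
yel 46 [ 402.54272 -415.60028] ((398.5614929199219, -415.3705749511719), 18.26360321044922)
small 32 [ 395.18585 -237.81201] ((393.2158508300781, -237.17820739746094), 14.85673713684082)
key 47 ctr 600.8 322.4 mean [606.6 323. ] size 49.0 9.9 ang 11.6 pca 13.4 z 90.3
timer 723 ctr 602.5 322.5 mean [608.7 323.2] size 106.9 106.2 ang 44.9 pca 89.1 z 45.8
redtip [0.6219333  0.32612497 0.0879277 ]
can 363 ctr 427.1 340.7 mean [431.2 341.1] size 81.2 77.5 ang -35.4 pca 25.8 z 89.8
```

```bash
cat > go.py <<'E'
# go.py x y z yaw : remaining motion in pendant units (rotate first, then shift in final axes)
import sys; from h import *
from scipy.spatial.transform import Rotation as Ro
x,y,z,yaw=map(float,sys.argv[1:5]);s=r.state()
T=Ro.from_euler('xyz',[180,0,yaw],degrees=True);C=Ro.from_euler('xyz',s["tool_rot"],degrees=True)
print('t',round(s["t"],2),'pos',np.round(s["tcp_pos"],4),'rot',np.round(s["tool_rot"],2),'open',round(s["opening"],4),'grip',np.round(s["grip_force"],1),'F',np.round(s["ft_force"],1),'j',np.round(s["joint_positions"],0))
d=np.array([x,y,z])-s["tcp_pos"]
print('turn',np.round((C.inv()*T).as_rotvec()/.15,2),'shift(cur)',np.round(C.inv().apply(d)/.03,2),'shift(final)',np.round(T.inv().apply(d)/.03,2))
E
python3 -m pendant '[{"rz":-1},{"rz":-0.55,"y":-0.5},{"x":-0.5,"y":-1},{"x":-0.5,"y":-1},{"x":-0.5,"y":-1},{"x":-0.5,"y":-1},{"x":-0.5,"y":-1},{"x":-0.5,"y":-1},{"x":-0.5,"y":-1},{"x":-0.5,"y":-1},{"x":-0.5,"y":-1},{"x":-0.5,"y":-1}]' 1
python3 -m pendant '[{"x":-0.5,"y":-1},{"x":-0.5,"y":-1},{"x":-0.5,"y":-1},{"x":-0.5,"y":-1},{"x":-0.5,"y":-1},{"x":-0.5,"y":-1},{"x":-0.5,"y":-1},{"x":-0.5,"y":-1},{"x":-0.5,"y":-1},{"x":-0.5,"y":-1}]'
python3 go.py .5965 -.339 .1 178
```

```text
t 0.7 pos [0.1648 0.6029 0.2313] rot [180.     0.   164.71] open 0.0855 grip 0.0 F [ 0.2 -0.3 -0. ] j [69. 28. 77. -0. 75. -5.]
turn [ 0.    0.   -1.55] shift(cur) [-22.16 -26.49   4.38] shift(final) [-15.48 -30.87   4.38]$[0]: bad value
$[0]: bad value
```

```bash
python3 -m pendant '[{"x":0,"y":0,"z":0,"rx":0,"ry":0,"rz":-1},{"x":0,"y":-0.5,"z":0,"rx":0,"ry":0,"rz":-0.55},{"x":-0.5,"y":-1,"z":0,"rx":0,"ry":0,"rz":0},{"x":-0.5,"y":-1,"z":0,"rx":0,"ry":0,"rz":0},{"x":-0.5,"y":-1,"z":0,"rx":0,"ry":0,"rz":0},{"x":-0.5,"y":-1,"z":0,"rx":0,"ry":0,"rz":0},{"x":-0.5,"y":-1,"z":0,"rx":0,"ry":0,"rz":0},{"x":-0.5,"y":-1,"z":0,"rx":0,"ry":0,"rz":0},{"x":-0.5,"y":-1,"z":0,"rx":0,"ry":0,"rz":0},{"x":-0.5,"y":-1,"z":0,"rx":0,"ry":0,"rz":0},{"x":-0.5,"y":-1,"z":0,"rx":0,"ry":0,"rz":0},{"x":-0.5,"y":-1,"z":0,"rx":0,"ry":0,"rz":0}]' 1
python3 go.py .5965 -.339 .1 178
```

```text
t: 1.9
tcp_pos: [0.303, 0.2818, 0.2315]
tool_rot: [180.0, 0.0, 178.0]
ft_force: [0.4, 0.2, 0.6]
opening: 0.085
grip_force: 0.0
t 1.9 pos [0.303  0.2818 0.2315] rot [1.7998e+02 2.0000e-02 1.7804e+02] open 0.085 grip 0.0 F [0.4 0.2 0.6] j [ 35.  11. 105.  -0.  64. -53.]
turn [0.   0.   0.01] shift(cur) [-10.48 -20.35   4.38] shift(final) [-10.5  -20.34   4.38]
```

```bash
python3 -m pendant '[{"x":-0.5,"y":-1,"z":0,"rx":0,"ry":0,"rz":0},{"x":-0.5,"y":-1,"z":0,"rx":0,"ry":0,"rz":0},{"x":-0.5,"y":-1,"z":0,"rx":0,"ry":0,"rz":0},{"x":-0.5,"y":-1,"z":0,"rx":0,"ry":0,"rz":0},{"x":-0.5,"y":-1,"z":0,"rx":0,"ry":0,"rz":0},{"x":-0.5,"y":-1,"z":0,"rx":0,"ry":0,"rz":0},{"x":-0.5,"y":-1,"z":0,"rx":0,"ry":0,"rz":0},{"x":-0.5,"y":-1,"z":0,"rx":0,"ry":0,"rz":0},{"x":-0.5,"y":-1,"z":0,"rx":0,"ry":0,"rz":0},{"x":-0.5,"y":-1,"z":0,"rx":0,"ry":0,"rz":0},{"x":-0.5,"y":-1,"z":0,"rx":0,"ry":0,"rz":0},{"x":-0.5,"y":-1,"z":0,"rx":0,"ry":0,"rz":0}]' 
python3 -m pendant '[{"x":-0.5,"y":-1,"z":0,"rx":0,"ry":0,"rz":0},{"x":-0.5,"y":-1,"z":0,"rx":0,"ry":0,"rz":0},{"x":-0.5,"y":-1,"z":0,"rx":0,"ry":0,"rz":0},{"x":-0.5,"y":-1,"z":0,"rx":0,"ry":0,"rz":0},{"x":-0.5,"y":-1,"z":0.5,"rx":0,"ry":0,"rz":0},{"x":-0.5,"y":-1,"z":0.5,"rx":0,"ry":0,"rz":0},{"x":-0.5,"y":-1,"z":0.5,"rx":0,"ry":0,"rz":0},{"x":-0.5,"y":-1,"z":0.5,"rx":0,"ry":0,"rz":0},{"x":-0.5,"y":-0.35,"z":0.5,"rx":0,"ry":0,"rz":0},{"x":0,"y":0,"z":0,"rx":0,"ry":0,"rz":0},{"x":0,"y":0,"z":0,"rx":0,"ry":0,"rz":0}]' 
python3 go.py .5965 -.339 .006 178
python3 - <<'E'
from h import *
im,d=r.grab_frame("wrist");m=r.camera_model("wrist");cv2.imwrite("pics/w1.png",im[...,::-1]);np.savez("w1.npz",im=im,d=d,**{k:np.array(v) for k,v in m.items()})
K=m["intrinsics"];print(np.round(K,1),d.min(),d.max())
E
```

```text
t: 3.1
tcp_pos: [0.4706, -0.0844, 0.2314]
tool_rot: [-180.0, 0.0, 178.0]
ft_force: [0.7, 0.1, 0.1]
opening: 0.0854
grip_force: 0.0
t: 4.2
tcp_pos: [0.5963, -0.3378, 0.1559]
tool_rot: [180.0, -0.0, 178.0]
ft_force: [-0.7, 0.4, 0.3]
opening: 0.0852
grip_force: 0.0
t 4.2 pos [ 0.5963 -0.3378  0.1559] rot [ 1.7997e+02 -5.0000e-02  1.7803e+02] open 0.0852 grip 0.0 F [-0.7  0.4  0.3] j [ -35.   37.   73.    0.   70. -123.]
turn [ 0.   -0.01  0.  ] shift(cur) [-0.01 -0.04  5.  ] shift(final) [-0.01 -0.04  5.  ]
[[297.3   0.  256.1]
 [  0.  297.3 190.2]
 [  0.    0.    1. ]] 0.0 1.4621526
```

View pics/w1.png

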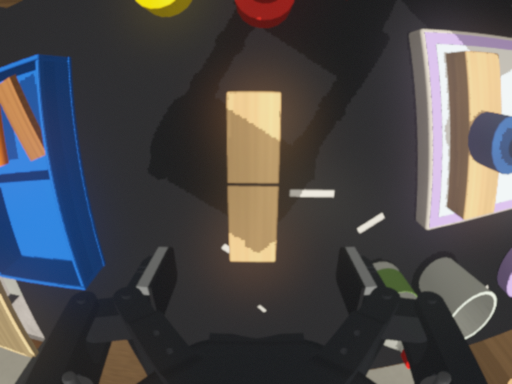

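The wrist view shows the rib at (254,178), with its pencil line at (254,184), centred between the fingers. I'll refine its pose with this camera.

```bash
cat >> m.py <<'E'
def wcloud(d,m):
    K=np.array(m["intrinsics"]);R=cv2.Rodrigues(np.array(m["rvec"],float))[0];t=np.array(m["tvec"],float).ravel()
    v,u=np.mgrid[:384,:512];a=(u-K[0,2])/K[0,0];b=(v-K[1,2])/K[1,1];th=np.hypot(a,b)+1e-9
    s=np.tan(np.minimum(th,1.5))/th*d
    return (np.stack([a*s,b*s,d],-1)-t)@R
E
python3 - <<'E'
from m import *
f=np.load("w1.npz");W=wcloud(f["d"],f)
rect(W,.028,.044,(.5965,-.339),.11,'rib')
rect(W,.061,.072,(.546,-.108),.1,'B')
im=f["im"].astype(int)
ok=(im[...,0]-im[...,2]>40)&(im[...,0]>120)&(W[...,2]>.028)&(W[...,2]<.044)&(np.hypot(W[...,0]-.5965,W[...,1]+.339)<.11)
c=(W[ok][:,:2]*1000).astype(np.float32);print(cv2.minAreaRect(c))
p=W[184,235:275];print(p[::13])
E
```

```text
rib 8612 ctr 597.4 -342.0 mean [ 589.1 -341.7] size 169.8 48.7 ang -2.6 pca -2.7 z 37.1
B 4257 ctr 546.7 -112.4 mean [ 540.2 -117.4] size 170.3 52.1 ang 6.6 pca 6.2 z 66.6
((597.3311157226562, -342.2641906738281), (48.33747482299805, 169.8534698486328), 87.18212127685547)
[[ 0.59600949 -0.35838769  0.03785482]
 [ 0.59640899 -0.34633951  0.03796791]
 [ 0.59719515 -0.33432531  0.03685015]
 [ 0.59710915 -0.32232828  0.0384201 ]]
```

```bash
python3 -m pendant '[{"x":-0.02,"y":-0.09,"z":1,"rx":0,"ry":0,"rz":0.06},{"x":0,"y":0,"z":1,"rx":0,"ry":0,"rz":0},{"x":0,"y":0,"z":1,"rx":0,"ry":0,"rz":0},{"x":0,"y":0,"z":1,"rx":0,"ry":0,"rz":0},{"x":0,"y":0,"z":0.5,"rx":0,"ry":0,"rz":0},{"x":0,"y":0,"z":0.4,"rx":0,"ry":0,"rz":0},{"x":0,"y":0,"z":0,"rx":0,"ry":0,"rz":0},{"x":0,"y":0,"z":0,"rx":0,"ry":0,"rz":0}]' 1
python3 -m pendant '[{"x":0,"y":0,"z":0,"rx":0,"ry":0,"rz":0},{"x":0,"y":0,"z":0,"rx":0,"ry":0,"rz":0},{"x":0,"y":0,"z":0,"rx":0,"ry":0,"rz":0},{"x":0,"y":0,"z":0,"rx":0,"ry":0,"rz":0},{"x":0,"y":0,"z":0,"rx":0,"ry":0,"rz":0},{"x":0,"y":0,"z":0,"rx":0,"ry":0,"rz":0},{"x":0,"y":0,"z":0,"rx":0,"ry":0,"rz":0},{"x":0,"y":0,"z":0,"rx":0,"ry":0,"rz":0},{"x":0,"y":0,"z":0,"rx":0,"ry":0,"rz":0},{"x":0,"y":0,"z":0,"rx":0,"ry":0,"rz":0}]' 0 40
python3 go.py .534 -.005 .2 186.8
```

```text
t: 5.05
tcp_pos: [0.5976, -0.3409, 0.0105]
tool_rot: [-180.0, 0.1, 177.5]
ft_force: [-0.4, 0.1, 0.2]
opening: 0.0858
grip_force: 0.0
t: 6.05
tcp_pos: [0.5974, -0.3409, 0.0103]
tool_rot: [-180.0, 0.1, 177.5]
ft_force: [-2.1, 0.9, 7.7]
opening: 0.0479
grip_force: 41.8
t 6.05 pos [ 0.5974 -0.3409  0.0103] rot [-1.7996e+02  6.0000e-02  1.7752e+02] open 0.0479 grip 41.8 F [-2.1  0.9  7.7] j [ -35.   47.   78.   -0.   55. -122.]
turn [-0.01  0.01 -1.08] shift(cur) [ 2.59 11.09 -6.34] shift(final) [ 0.77 11.37 -6.32]
```

```bash
python3 -m pendant '[{"x":0,"y":0,"z":-0.5,"rx":0,"ry":0,"rz":0},{"x":0,"y":0,"z":-1,"rx":0,"ry":0,"rz":0},{"x":0,"y":0,"z":-1,"rx":0,"ry":0,"rz":0},{"x":0,"y":0,"z":-1,"rx":0,"ry":0,"rz":0},{"x":0,"y":0,"z":-1,"rx":0,"ry":0,"rz":0},{"x":0,"y":0,"z":-1,"rx":0,"ry":0,"rz":-0.5},{"x":0,"y":0,"z":-0.8,"rx":0,"ry":0,"rz":-0.58}]'
python3 -m pendant '[{"x":0.07,"y":1,"z":0,"rx":0,"ry":0,"rz":0},{"x":0.07,"y":1,"z":0,"rx":0,"ry":0,"rz":0},{"x":0.07,"y":1,"z":0,"rx":0,"ry":0,"rz":0},{"x":0.07,"y":1,"z":0,"rx":0,"ry":0,"rz":0},{"x":0.07,"y":1,"z":0,"rx":0,"ry":0,"rz":0},{"x":0.07,"y":1,"z":0,"rx":0,"ry":0,"rz":0},{"x":0.07,"y":1,"z":0,"rx":0,"ry":0,"rz":0},{"x":0.07,"y":1,"z":0,"rx":0,"ry":0,"rz":0},{"x":0.07,"y":1,"z":0,"rx":0,"ry":0,"rz":0},{"x":0.07,"y":1,"z":0,"rx":0,"ry":0,"rz":0},{"x":0.07,"y":1,"z":0,"rx":0,"ry":0,"rz":0},{"x":0,"y":0.4,"z":0,"rx":0,"ry":0,"rz":0}]'
python3 -m pendant '[{"x":0,"y":0,"z":0,"rx":0,"ry":0,"rz":0},{"x":0,"y":0,"z":0,"rx":0,"ry":0,"rz":0}]'
python3 go.py .534 -.005 .04 186.8
cat > look.py <<'E'
import sys;from m import *
from scipy.spatial.transform import Rotation as Ro
s=r.state();im,d=r.grab_frame("wrist");m=r.camera_model("wrist");cv2.imwrite(sys.argv[1],im[...,::-1]);W=wcloud(d,m)
np.savez(sys.argv[1]+".npz",im=im,d=d,W=W)
print(np.round(s["tcp_pos"],4),np.round(s["tool_rot"],2))
c=s["tcp_pos"];z=c[2]+.024
rect(W,.060,.073,(.521,.10),.1,'A');rect(W,.060,.073,(.546,-.109),.1,'B');rect(W,.024,.036,(.534,-.005),.2,'panel')
for q in range(1):
    rect(W,z-.008,z+.012,c,.11,'rib')
E
python3 look.py pics/w2.png
```

```text
t: 6.75
tcp_pos: [0.5972, -0.3407, 0.2014]
tool_rot: [-179.9, 0.1, -173.0]
ft_force: [0.9, -0.6, -1.1]
opening: 0.0472
grip_force: 41.8
t: 7.95
tcp_pos: [0.5327, -0.0016, 0.1993]
tool_rot: [180.0, 0.0, -173.1]
ft_force: [0.4, 0.3, -0.7]
opening: 0.0472
grip_force: 41.8
t: 8.15
tcp_pos: [0.5339, -0.0042, 0.1988]
tool_rot: [-180.0, 0.0, -173.2]
ft_force: [0.0, -1.1, -1.5]
opening: 0.0474
grip_force: 41.8
t 8.15 pos [ 0.5339 -0.0042  0.1988] rot [-1.7997e+02  4.0000e-02 -1.7317e+02] open 0.0474 grip 41.8 F [ 0.  -1.1 -1.5] j [  -7.   23.   92.   -0.   65. -104.]
turn [-0.  0.  0.] shift(cur) [ 0.   -0.02  5.29] shift(final) [ 0.   -0.03  5.29]
[ 0.5339 -0.0042  0.1988] [-1.7997e+02  4.0000e-02 -1.7317e+02]
A 4834 ctr 521.5 96.1 mean [509.3  92.5] size 170.6 50.4 ang 6.6 pca 5.8 z 66.1
B 4828 ctr 544.9 -109.7 mean [ 532.8 -109. ] size 168.9 51.3 ang 6.7 pca 7.6 z 66.2
panel 12626 ctr 532.9 -7.1 mean [486.  -14.4] size 308.5 219.2 ang -83.3 pca -81.3 z 30.9
rib 27737 ctr 513.7 -8.1 mean [501.9  -9.5] size 129.8 75.3 ang 6.7 pca 6.5 z 224.8
```

View pics/w2.png

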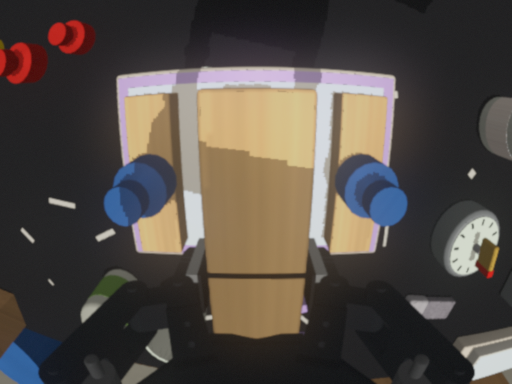

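```bash
python3 -m pendant '[{"x":0,"y":-0.06,"z":0.5,"rx":0,"ry":0,"rz":0},{"x":0,"y":0,"z":1,"rx":0,"ry":0,"rz":0.01},{"x":0,"y":0,"z":1,"rx":0,"ry":0,"rz":0},{"x":0,"y":0,"z":1,"rx":0,"ry":0,"rz":0},{"x":0,"y":0,"z":0.8,"rx":0,"ry":0,"rz":0},{"x":0,"y":0,"z":0.4,"rx":0,"ry":0,"rz":0},{"x":0,"y":0,"z":0.3,"rx":0,"ry":0,"rz":0},{"x":0,"y":0,"z":0,"rx":0,"ry":0,"rz":0},{"x":0,"y":0,"z":0,"rx":0,"ry":0,"rz":0},{"x":0,"y":0,"z":0,"rx":0,"ry":0,"rz":0}]'
python3 go.py .534 -.006 .0403 186.7; python3 look.py pics/w3.png
```

```text
t: 9.2
tcp_pos: [0.5345, -0.0057, 0.0492]
tool_rot: [-180.0, 0.1, -173.3]
ft_force: [0.2, -0.9, -1.5]
opening: 0.047
grip_force: 41.8
t 9.2 pos [ 0.5345 -0.0057  0.0492] rot [-1.7998e+02  9.0000e-02 -1.7329e+02] open 0.047 grip 41.8 F [ 0.2 -0.9 -1.5] j [  -7.   36.  100.    0.   44. -104.]
turn [-0.    0.01  0.  ] shift(cur) [ 0.02 -0.01  0.3 ] shift(final) [ 0.02 -0.01  0.3 ]
[ 0.5345 -0.0057  0.0492] [-1.7998e+02  9.0000e-02 -1.7329e+02]
A 9841 ctr 509.1 67.6 mean [475.8  84.1] size 139.0 106.0 ang 6.3 pca -14.9 z 66.2
B 9837 ctr 541.7 -82.6 mean [ 497.8 -107.9] size 168.4 105.1 ang 7.0 pca 29.7 z 66.4
panel 47613 ctr 533.7 -6.8 mean [477.5 -13. ] size 308.9 220.3 ang -83.5 pca -83.7 z 31.1
rib 36735 ctr 518.0 -7.6 mean [503.6  -9.9] size 213.0 138.1 ang -83.6 pca -83.3 z 75.2
```

```bash
cat > rel.py <<'E'
import sys;from m import *
W=np.load(sys.argv[1]+".npz")["W"];zr=float(sys.argv[2]);c=np.array([.534,-.006]);a=np.radians(6.7)
D=(W[...,:2]-c)*1000;u=D[...,0]*np.cos(a)+D[...,1]*np.sin(a);v=-D[...,0]*np.sin(a)+D[...,1]*np.cos(a);z=W[...,2]*1000
for n,v0,z0 in(("A",105,66),("rib",0,zr),("B",-105,66)):
    m=(abs(z-z0)<4.5)&(abs(v-v0)<32)&(abs(u)<100)
    e=np.percentile(u[m&(abs(v-v0)<15)],.3)
    f=np.percentile(u[m&(abs(v-v0)<15)],99.7)
    k=[[np.round(np.percentile(v[m&(abs(u-q)<8)],p),1) for p in(1,99)] if (m&(abs(u-q)<8)).sum()>50 else 0 for q in(-70,-50,50,70)]
    print(n,'u ends',round(e,1),round(f,1),'v edges',k, 'z',round(np.median(z[m]),1))
E
python3 rel.py pics/w3.png 75; python3 rel.py pics/w2.png 224
```

```text
A u ends -85.2 42.1 v edges [[np.float64(80.2), np.float64(127.1)], [np.float64(80.2), np.float64(127.1)], 0, 0] z 66.2
rib u ends -84.8 41.6 v edges [[np.float64(-23.8), np.float64(22.5)], [np.float64(-24.0), np.float64(22.5)], 0, 0] z 75.3
B u ends -85.1 36.5 v edges [[np.float64(-127.8), np.float64(-80.9)], [np.float64(-127.7), np.float64(-80.9)], 0, 0] z 66.4
A u ends -85.5 84.2 v edges [[np.float64(80.0), np.float64(126.8)], [np.float64(80.0), np.float64(127.0)], [np.float64(80.5), np.float64(126.7)], [np.float64(79.8), np.float64(126.2)]] z 66.1
rib u ends -85.1 41.4 v edges [[np.float64(-22.8), np.float64(23.6)], [np.float64(-23.0), np.float64(23.6)], 0, 0] z 224.8
B u ends -85.5 82.4 v edges [[np.float64(-128.3), np.float64(-81.7)], [np.float64(-128.6), np.float64(-81.7)], [np.float64(-128.2), np.float64(-81.6)], [np.float64(-128.4), np.float64(-82.0)]] z 66.2
```

View pics/w3.png

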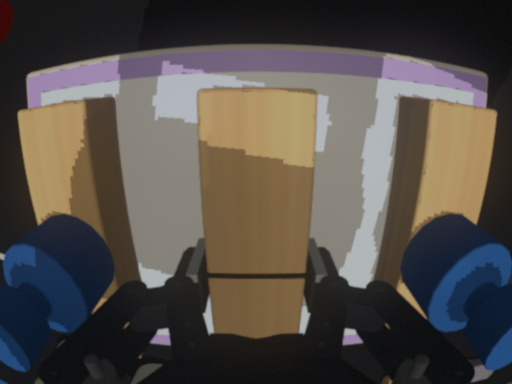

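The wrist view shows the rib centred, with its near end at row 90 and both gaps equal to within about 1 mm. Next I'll lower it 9 mm and release.

```bash
python3 -m pendant '[{"x":0,"y":0,"z":0.15,"rx":0,"ry":0,"rz":0},{"x":0,"y":0,"z":0.1,"rx":0,"ry":0,"rz":0},{"x":0,"y":0,"z":0.05,"rx":0,"ry":0,"rz":0},{"x":0,"y":0,"z":0,"rx":0,"ry":0,"rz":0},{"x":0,"y":0,"z":0,"rx":0,"ry":0,"rz":0}]'
python3 -m pendant '[{"x":0,"y":0,"z":0,"rx":0,"ry":0,"rz":0},{"x":0,"y":0,"z":0,"rx":0,"ry":0,"rz":0},{"x":0,"y":0,"z":0,"rx":0,"ry":0,"rz":0},{"x":0,"y":0,"z":0,"rx":0,"ry":0,"rz":0},{"x":0,"y":0,"z":-0.2,"rx":0,"ry":0,"rz":0},{"x":0,"y":0,"z":-0.5,"rx":0,"ry":0,"rz":0},{"x":0,"y":0,"z":-1,"rx":0,"ry":0,"rz":0},{"x":0,"y":0,"z":-1,"rx":0,"ry":0,"rz":0},{"x":0,"y":0,"z":-1,"rx":0,"ry":0,"rz":0},{"x":0,"y":0,"z":-1,"rx":0,"ry":0,"rz":0},{"x":0,"y":0,"z":-1,"rx":0,"ry":0,"rz":0},{"x":0,"y":0,"z":0,"rx":0,"ry":0,"rz":0}]' 0.75
python3 look.py pics/w4.png;python3 rel.py pics/w4.png 66; python3 go.py .4217 -.3245 .2 90
```

```text
t: 9.75
tcp_pos: [0.5338, -0.0055, 0.0402]
tool_rot: [-180.0, 0.0, -173.3]
ft_force: [-5.5, 0.1, 23.6]
opening: 0.0472
grip_force: 44.9
t: 10.95
tcp_pos: [0.5356, -0.0057, 0.2143]
tool_rot: [-179.9, 0.3, -173.3]
ft_force: [0.4, 0.4, -0.2]
opening: 0.064
grip_force: 0.0
[ 0.5356 -0.0057  0.2143] [-179.91    0.35 -173.28]
A 5509 ctr 524.2 61.3 mean [512.9  76.2] size 169.1 120.7 ang 6.5 pca -1.9 z 64.3
B 5946 ctr 539.5 -72.6 mean [532.3 -86.2] size 169.3 124.9 ang 7.1 pca 20.2 z 64.4
panel 22291 ctr 573.5 -1.7 mean [510.8  -9.2] size 309.2 303.0 ang -83.4 pca -81.9 z 29.2
rib 1899 ctr 534.9 -6.7 mean [529.7  -7.6] size 91.8 23.8 ang -83.1 pca -83.4 z 241.2
A u ends -86.1 82.0 v edges [[np.float64(80.6), np.float64(127.5)], [np.float64(80.6), np.float64(127.7)], [np.float64(81.1), np.float64(126.9)], [np.float64(81.3), np.float64(127.2)]] z 64.3
rib u ends -87.0 81.8 v edges [[np.float64(-23.8), np.float64(22.9)], [np.float64(-23.9), np.float64(23.2)], [np.float64(-24.1), np.float64(23.3)], [np.float64(-23.7), np.float64(21.7)]] z 64.4
B u ends -86.4 82.0 v edges [[np.float64(-128.0), np.float64(-81.3)], [np.float64(-127.9), np.float64(-81.4)], [np.float64(-127.6), np.float64(-81.8)], [np.float64(-128.0), np.float64(-81.2)]] z 64.4
t 11.0 pos [ 0.5347 -0.0057  0.2123] rot [-179.95    0.22 -173.28] open 0.0638 grip 0.0 F [-0.5 -1.3 -0.3] j [  -7.   22.   91.   -0.   66. -104.]
turn [ 0.02  0.02 11.25] shift(cur) [  4.99 -10.11   0.4 ] shift(final) [-10.63  -3.77   0.41]
```

```bash
python3 -m pendant '[{"x":0.5,"y":-1,"z":0,"rx":0,"ry":0,"rz":0},{"x":0.5,"y":-1,"z":0,"rx":0,"ry":0,"rz":0},{"x":0.5,"y":-1,"z":0,"rx":0,"ry":0,"rz":0},{"x":0.5,"y":-1,"z":0,"rx":0,"ry":0,"rz":0},{"x":0.5,"y":-1,"z":0,"rx":0,"ry":0,"rz":0},{"x":0.5,"y":-1,"z":0,"rx":0,"ry":0,"rz":0},{"x":0.5,"y":-1,"z":0,"rx":0,"ry":0,"rz":0},{"x":0.5,"y":-1,"z":0,"rx":0,"ry":0,"rz":0},{"x":0.5,"y":-1,"z":0,"rx":0,"ry":0,"rz":0},{"x":0.5,"y":-1.0,"z":0,"rx":0,"ry":0,"rz":0}]' 0.75
python3 -m pendant '[{"x":0,"y":0,"z":0,"rx":0,"ry":0,"rz":0.9},{"x":0,"y":0,"z":0,"rx":0,"ry":0,"rz":0.95},{"x":0,"y":0,"z":0,"rx":0,"ry":0,"rz":0.95},{"x":0,"y":0,"z":0,"rx":0,"ry":0,"rz":0.95},{"x":0,"y":0,"z":0,"rx":0,"ry":0,"rz":0.95},{"x":0,"y":0,"z":0,"rx":0,"ry":0,"rz":0.95},{"x":0,"y":0,"z":0,"rx":0,"ry":0,"rz":0.95},{"x":0,"y":0,"z":0,"rx":0,"ry":0,"rz":0.95},{"x":0,"y":0,"z":0,"rx":0,"ry":0,"rz":0.95},{"x":0,"y":0,"z":0,"rx":0,"ry":0,"rz":0.95},{"x":0,"y":0,"z":0,"rx":0,"ry":0,"rz":0.95},{"x":0,"y":0,"z":0,"rx":0,"ry":0,"rz":0.85}]'
python3 -m pendant '[{"x":0,"y":0,"z":0.4,"rx":0,"ry":0,"rz":0},{"x":0,"y":0,"z":0,"rx":0,"ry":0,"rz":0},{"x":0,"y":0,"z":0,"rx":0,"ry":0,"rz":0}]'
python3 go.py .4217 -.3245 .045 90
python3 - <<'E'
from m import *
im,d=r.grab_frame("wrist");m=r.camera_model("wrist");W=wcloud(d,m);cv2.imwrite("pics/w5.png",im[...,::-1])
I=im.astype(int)
for zz in((.065,.082),(.028,.042)):
    k=(W[...,2]>zz[0])&(W[...,2]<zz[1])&(np.hypot(W[...,0]-.4217,W[...,1]+.3245)<.04);p=(W[k][:,:2]*1000).astype(np.float32);print(len(p),p.mean(0),cv2.minEnclosingCircle(p),np.median(W[k][:,2]))
E
```

```text
t: 12.0
tcp_pos: [0.4188, -0.3219, 0.2094]
tool_rot: [179.9, -0.1, -173.3]
ft_force: [0.7, -0.1, 0.4]
opening: 0.064
grip_force: 0.0
t: 13.2
tcp_pos: [0.4194, -0.3206, 0.2093]
tool_rot: [-179.9, -0.1, 89.7]
ft_force: [0.7, 0.4, -0.2]
opening: 0.064
grip_force: 0.0
t: 13.5
tcp_pos: [0.4195, -0.3207, 0.1974]
tool_rot: [-179.9, -0.1, 90.2]
ft_force: [-0.7, -0.5, -0.4]
opening: 0.0638
grip_force: 0.0
t 13.5 pos [ 0.4195 -0.3207  0.1974] rot [-1.7993e+02 -7.0000e-02  9.0210e+01] open 0.0638 grip 0.0 F [-0.7 -0.5 -0.4] j [-44.  23.  93.  -0.  64. -44.]
turn [-0.01 -0.01  0.02] shift(cur) [-0.13  0.08  5.08] shift(final) [-0.13  0.07  5.08]
1010 [ 421.68582 -324.93524] ((421.77880859375, -326.239501953125), 16.96207046508789) 0.07493922966109914
954 [ 421.8044  -315.28543] ((421.59222412109375, -326.1756286621094), 27.059864044189453) 0.038456442587671336
```

View pics/w5.png

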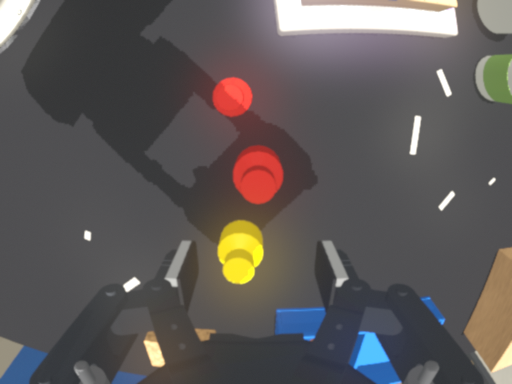

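```bash
python3 -m pendant '[{"x":-0.14,"y":0.07,"z":0.5,"rx":0,"ry":0,"rz":0.02},{"x":0,"y":0,"z":1,"rx":0,"ry":0,"rz":0},{"x":0,"y":0,"z":1,"rx":0,"ry":0,"rz":0},{"x":0,"y":0,"z":1,"rx":0,"ry":0,"rz":0},{"x":0,"y":0,"z":1,"rx":0,"ry":0,"rz":0},{"x":0,"y":0,"z":0.5,"rx":0,"ry":0,"rz":0},{"x":0,"y":0,"z":0,"rx":0,"ry":0,"rz":0},{"x":0,"y":0,"z":0,"rx":0,"ry":0,"rz":0}]'
python3 -m pendant '[{"x":0,"y":0,"z":0,"rx":0,"ry":0,"rz":0},{"x":0,"y":0,"z":0,"rx":0,"ry":0,"rz":0},{"x":0,"y":0,"z":0,"rx":0,"ry":0,"rz":0},{"x":0,"y":0,"z":0,"rx":0,"ry":0,"rz":0},{"x":0,"y":0,"z":0,"rx":0,"ry":0,"rz":0},{"x":0,"y":0,"z":0,"rx":0,"ry":0,"rz":0},{"x":0,"y":0,"z":0,"rx":0,"ry":0,"rz":0},{"x":0,"y":0,"z":0,"rx":0,"ry":0,"rz":0},{"x":0,"y":0,"z":0,"rx":0,"ry":0,"rz":0},{"x":0,"y":0,"z":0,"rx":0,"ry":0,"rz":0}]' 0 60
python3 go.py .534 -.006 .19 96.7
```

```text
t: 14.35
tcp_pos: [0.4222, -0.3254, 0.0487]
tool_rot: [180.0, 0.0, 89.9]
ft_force: [0.4, -0.3, -0.4]
opening: 0.064
grip_force: 0.0
t: 15.35
tcp_pos: [0.4222, -0.3256, 0.0494]
tool_rot: [180.0, 0.1, 89.9]
ft_force: [-5.1, -0.2, 10.3]
opening: 0.0323
grip_force: 58.5
t 15.35 pos [ 0.4222 -0.3256  0.0494] rot [1.7995e+02 7.0000e-02 8.9870e+01] open 0.0323 grip 58.5 F [-5.1 -0.2 10.3] j [-44.  35. 100.  -0.  44. -44.]
turn [ 0.01  0.01 -0.79] shift(cur) [10.66  3.71 -4.7 ] shift(final) [10.15  4.95 -4.69]
```

```bash
python3 -m pendant '[{"x":0,"y":0,"z":-0.3,"rx":0,"ry":0,"rz":0},{"x":0,"y":0,"z":-0.8,"rx":0,"ry":0,"rz":0},{"x":0,"y":0,"z":-1,"rx":0,"ry":0,"rz":0},{"x":0,"y":0,"z":-1,"rx":0,"ry":0,"rz":0},{"x":0,"y":0,"z":-1,"rx":0,"ry":0,"rz":0},{"x":0,"y":0,"z":-1,"rx":0,"ry":0,"rz":-0.4},{"x":0,"y":0,"z":-0.6,"rx":0,"ry":0,"rz":-0.39},{"x":0,"y":0,"z":0,"rx":0,"ry":0,"rz":0}]'
python3 -m pendant '[{"x":0.6,"y":0.3,"z":0,"rx":0,"ry":0,"rz":0},{"x":0.9,"y":0.45,"z":0,"rx":0,"ry":0,"rz":0},{"x":0.9,"y":0.45,"z":0,"rx":0,"ry":0,"rz":0},{"x":0.9,"y":0.45,"z":0,"rx":0,"ry":0,"rz":0},{"x":0.9,"y":0.45,"z":0,"rx":0,"ry":0,"rz":0},{"x":0.9,"y":0.45,"z":0,"rx":0,"ry":0,"rz":0},{"x":0.9,"y":0.45,"z":0,"rx":0,"ry":0,"rz":0},{"x":0.9,"y":0.45,"z":0,"rx":0,"ry":0,"rz":0},{"x":0.9,"y":0.45,"z":0,"rx":0,"ry":0,"rz":0},{"x":0.9,"y":0.45,"z":0,"rx":0,"ry":0,"rz":0},{"x":0.9,"y":0.4,"z":0,"rx":0,"ry":0,"rz":0},{"x":0.5,"y":0.2,"z":0,"rx":0,"ry":0,"rz":0}]'
python3 -m pendant '[{"x":0,"y":0,"z":0,"rx":0,"ry":0,"rz":0},{"x":0,"y":0,"z":0,"rx":0,"ry":0,"rz":0},{"x":0,"y":0,"z":0,"rx":0,"ry":0,"rz":0}]'
python3 go.py .534 -.006 .1154 96.7
python3 look.py pics/w6.png
```

```text
t: 16.15
tcp_pos: [0.4228, -0.3258, 0.222]
tool_rot: [179.8, 0.2, 96.7]
ft_force: [-0.0, -0.2, -8.1]
opening: 0.0321
grip_force: 61.4
t: 17.35
tcp_pos: [0.5341, -0.0049, 0.218]
tool_rot: [-179.9, -0.1, 96.6]
ft_force: [-0.3, -0.5, -7.5]
opening: 0.0318
grip_force: 61.4
t: 17.65
tcp_pos: [0.5339, -0.0076, 0.2187]
tool_rot: [-179.9, -0.0, 96.6]
ft_force: [-0.5, -0.9, -7.1]
opening: 0.0321
grip_force: 61.4
t 17.65 pos [ 0.5339 -0.0076  0.2187] rot [-1.7994e+02 -1.0000e-02  9.6580e+01] open 0.0321 grip 61.4 F [-0.5 -0.9 -7.1] j [ -7.  22.  91.  -0.  67. -14.]
turn [-0.01 -0.   -0.01] shift(cur) [0.05 0.01 3.44] shift(final) [0.05 0.01 3.44]
[ 0.5339 -0.0076  0.2187] [-1.7994e+02 -1.0000e-02  9.6580e+01]
A 6690 ctr 526.1 61.2 mean [523.7  80.3] size 170.7 121.5 ang 7.0 pca 7.4 z 66.5
B 1719 ctr 541.2 -71.6 mean [542.9 -65.9] size 170.2 124.2 ang 6.6 pca 6.2 z 66.7
panel 19116 ctr 568.7 -2.1 mean [530.1  31.3] size 310.0 291.5 ang -83.4 pca -25.4 z 31.4
rib 4985 ctr 532.5 -7.0 mean [533.8  -3.8] size 56.2 34.7 ang -12.6 pca 5.8 z 244.1
```

View pics/w6.png

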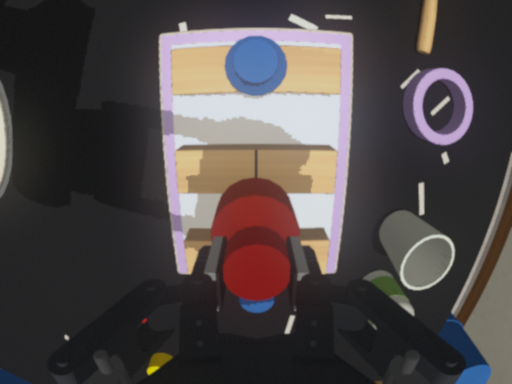

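```bash
python3 -m pendant '[{"x":0.04,"y":0.01,"z":0.5,"rx":0,"ry":0,"rz":0},{"x":0,"y":0,"z":0.9,"rx":0,"ry":0,"rz":0},{"x":0,"y":0,"z":0.9,"rx":0,"ry":0,"rz":0},{"x":0,"y":0,"z":0.5,"rx":0,"ry":0,"rz":0},{"x":0,"y":0,"z":0.3,"rx":0,"ry":0,"rz":0},{"x":0,"y":0,"z":0.1,"rx":0,"ry":0,"rz":0},{"x":0,"y":0,"z":0,"rx":0,"ry":0,"rz":0},{"x":0,"y":0,"z":0,"rx":0,"ry":0,"rz":0},{"x":0,"y":0,"z":0,"rx":0,"ry":0,"rz":0}]'
python3 go.py .534 -.006 .1154 96.7
```

```text
t: 18.6
tcp_pos: [0.5351, -0.006, 0.1241]
tool_rot: [179.9, 0.0, 96.6]
ft_force: [-0.3, -0.6, -7.6]
opening: 0.0316
grip_force: 61.4
t 18.6 pos [ 0.5351 -0.006   0.1241] rot [1.7992e+02 2.0000e-02 9.6640e+01] open 0.0316 grip 61.4 F [-0.3 -0.6 -7.6] j [ -7.  29.  97.   0.  54. -14.]
turn [ 0.01  0.   -0.01] shift(cur) [ 0.   -0.04  0.29] shift(final) [ 0.   -0.04  0.29]
```

```bash
python3 -m pendant '[{"x":0,"y":-0.02,"z":0.1,"rx":0,"ry":0,"rz":0},{"x":0,"y":0,"z":0.06,"rx":0,"ry":0,"rz":0},{"x":0,"y":0,"z":0.04,"rx":0,"ry":0,"rz":0},{"x":0,"y":0,"z":0.03,"rx":0,"ry":0,"rz":0},{"x":0,"y":0,"z":0,"rx":0,"ry":0,"rz":0},{"x":0,"y":0,"z":0,"rx":0,"ry":0,"rz":0}]'
python3 go.py .534 -.006 .1154 96.7
```

```text
t: 19.2
tcp_pos: [0.5341, -0.0059, 0.1164]
tool_rot: [180.0, 0.0, 96.6]
ft_force: [-0.5, -0.2, -7.7]
opening: 0.0317
grip_force: 61.4
t 19.2 pos [ 0.5341 -0.0059  0.1164] rot [180.     0.    96.65] open 0.0317 grip 61.4 F [-0.5 -0.2 -7.7] j [ -7.  29.  97.  -0.  53. -14.]
turn [ 0.    0.   -0.01] shift(cur) [-0.   -0.    0.03] shift(final) [-0.   -0.    0.03]
```

```bash
python3 -m pendant '[{"x":0,"y":0,"z":0.03,"rx":0,"ry":0,"rz":0},{"x":0,"y":0,"z":0.02,"rx":0,"ry":0,"rz":0},{"x":0,"y":0,"z":0,"rx":0,"ry":0,"rz":0},{"x":0,"y":0,"z":0,"rx":0,"ry":0,"rz":0}]'
```

```text
t: 19.6
tcp_pos: [0.5341, -0.006, 0.1155]
tool_rot: [180.0, 0.0, 96.6]
ft_force: [-3.6, 0.2, 7.1]
opening: 0.0321
grip_force: 62.8
```

```bash
python3 -m pendant '[{"x":0,"y":0,"z":0,"rx":0,"ry":0,"rz":0},{"x":0,"y":0,"z":0,"rx":0,"ry":0,"rz":0},{"x":0,"y":0,"z":0,"rx":0,"ry":0,"rz":0},{"x":0,"y":0,"z":0,"rx":0,"ry":0,"rz":0},{"x":0,"y":0,"z":0,"rx":0,"ry":0,"rz":0},{"x":0,"y":0,"z":-0.4,"rx":0,"ry":0,"rz":0},{"x":0,"y":0,"z":-0.8,"rx":0,"ry":0,"rz":0},{"x":0,"y":0,"z":-1,"rx":0,"ry":0,"rz":0},{"x":0,"y":0,"z":-1,"rx":0,"ry":0,"rz":0},{"x":0,"y":0,"z":-0.3,"rx":0,"ry":0,"rz":0},{"x":0,"y":0,"z":0,"rx":0,"ry":0,"rz":0},{"x":0,"y":0,"z":0,"rx":0,"ry":0,"rz":0}]' 0.75
python3 go.py .6 .318 .2 191.5
python3 - <<'E'
from m import *
im,d=r.grab_frame("wrist");m=r.camera_model("wrist");W=wcloud(d,m)
for n,c in (("wa",(.521,.099)),("red",(.534,-.006)),("wb",(.546,-.109))):
    k=(W[...,2]>.13)&(W[...,2]<.15)&(np.hypot(W[...,0]-c[0],W[...,1]-c[1])<.03);p=(W[k][:,:2]*1000).astype(np.float32)
    print(n,len(p),cv2.minEnclosingCircle(p) if len(p) else '')
E
```

```text
t: 20.8
tcp_pos: [0.5336, -0.0059, 0.2194]
tool_rot: [-180.0, -0.0, 96.6]
ft_force: [-1.5, 0.2, -0.2]
opening: 0.0642
grip_force: 0.0
t 20.8 pos [ 0.5336 -0.0059  0.2194] rot [-1.7997e+02 -1.0000e-02  9.6650e+01] open 0.0642 grip 0.0 F [-1.5  0.2 -0.2] j [ -7.  22.  91.  -0.  67. -14.]
turn [ -0.    -0.   -11.04] shift(cur) [10.47  3.45  0.65] shift(final) [-4.32 10.14  0.65]
wa 1598 ((520.967041015625, 97.71314239501953), 17.147817611694336)
red 1421 ((533.06494140625, -6.251440048217773), 17.05351448059082)
wb 912 ((545.1370849609375, -110.06556701660156), 17.481287002563477)
```

```bash
python3 -m pendant '[{"x":1,"y":0.33,"z":0,"rx":0,"ry":0,"rz":0},{"x":1,"y":0.33,"z":0,"rx":0,"ry":0,"rz":0},{"x":1,"y":0.33,"z":0,"rx":0,"ry":0,"rz":0},{"x":1,"y":0.33,"z":0,"rx":0,"ry":0,"rz":0},{"x":1,"y":0.33,"z":0,"rx":0,"ry":0,"rz":0},{"x":1,"y":0.33,"z":0,"rx":0,"ry":0,"rz":0},{"x":1,"y":0.33,"z":0,"rx":0,"ry":0,"rz":0},{"x":1,"y":0.33,"z":0,"rx":0,"ry":0,"rz":0},{"x":1,"y":0.33,"z":0,"rx":0,"ry":0,"rz":0},{"x":1,"y":0.33,"z":0,"rx":0,"ry":0,"rz":0},{"x":0.45,"y":0.15,"z":0,"rx":0,"ry":0,"rz":0}]'
python3 -m pendant '[{"x":0,"y":0,"z":0,"rx":0,"ry":0,"rz":-0.9},{"x":0,"y":0,"z":0,"rx":0,"ry":0,"rz":-0.95},{"x":0,"y":0,"z":0,"rx":0,"ry":0,"rz":-0.95},{"x":0,"y":0,"z":0,"rx":0,"ry":0,"rz":-0.95},{"x":0,"y":0,"z":0,"rx":0,"ry":0,"rz":-0.95},{"x":0,"y":0,"z":0,"rx":0,"ry":0,"rz":-0.95},{"x":0,"y":0,"z":0,"rx":0,"ry":0,"rz":-0.95},{"x":0,"y":0,"z":0,"rx":0,"ry":0,"rz":-0.95},{"x":0,"y":0,"z":0,"rx":0,"ry":0,"rz":-0.95},{"x":0,"y":0,"z":0,"rx":0,"ry":0,"rz":-0.95},{"x":0,"y":0,"z":0.2,"rx":0,"ry":0,"rz":-0.95},{"x":0,"y":0,"z":0.4,"rx":0,"ry":0,"rz":-0.6}]' 1
python3 -m pendant '[{"x":0,"y":0,"z":0,"rx":0,"ry":0,"rz":0},{"x":0,"y":0,"z":0,"rx":0,"ry":0,"rz":0}]'
python3 go.py .6 .318 .056 191.5
python3 - <<'E'
from m import *
im,d=r.grab_frame("wrist");m=r.camera_model("wrist");W=wcloud(d,m);cv2.imwrite("pics/w7.png",im[...,::-1])
rect(W,.083,.1,(.6,.318),.04,'key');rect(W,.038,.053,(.6,.318),.07,'timer')
E
```

```text
t: 21.95
tcp_pos: [0.6001, 0.3196, 0.2181]
tool_rot: [-179.9, 0.0, 96.7]
ft_force: [0.2, -1.1, 0.9]
opening: 0.064
grip_force: 0.0
t: 23.15
tcp_pos: [0.6006, 0.3169, 0.2014]
tool_rot: [-180.0, -0.0, -168.5]
ft_force: [-0.3, 0.1, 0.8]
opening: 0.0854
grip_force: 0.0
t: 23.35
tcp_pos: [0.6003, 0.317, 0.2013]
tool_rot: [-180.0, -0.1, -169.0]
ft_force: [-1.0, 0.2, -0.2]
opening: 0.0853
grip_force: 0.0
t 23.35 pos [0.6003 0.317  0.2013] rot [-1.7998e+02 -9.0000e-02 -1.6900e+02] open 0.0853 grip 0.0 F [-1.   0.2 -0.2] j [ 23.  34.  71.  -0.  75. -78.]
turn [-0.   -0.01 -0.06] shift(cur) [-0.01  0.04  4.84] shift(final) [0.   0.04 4.84]
key 527 ctr 600.4 319.0 mean [599.8 318.7] size 47.5 9.5 ang 12.1 pca 12.2 z 91.7
timer 7331 ctr 599.5 318.3 mean [595.2 317.3] size 108.5 108.4 ang -80.5 pca -77.6 z 46.5
```

View pics/w7.png

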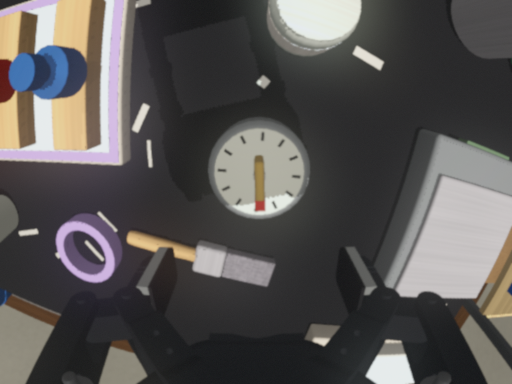

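```bash
python3 -m pendant '[{"x":0,"y":0.05,"z":0.5,"rx":0,"ry":0,"rz":-0.1},{"x":0,"y":0,"z":1,"rx":0,"ry":0,"rz":0},{"x":0,"y":0,"z":1,"rx":0,"ry":0,"rz":0},{"x":0,"y":0,"z":1,"rx":0,"ry":0,"rz":0},{"x":0,"y":0,"z":0.8,"rx":0,"ry":0,"rz":0},{"x":0,"y":0,"z":0.4,"rx":0,"ry":0,"rz":0},{"x":0,"y":0,"z":0,"rx":0,"ry":0,"rz":0},{"x":0,"y":0,"z":0,"rx":0,"ry":0,"rz":0}]' 1
python3 -m pendant '[{"x":0,"y":0,"z":0,"rx":0,"ry":0,"rz":0},{"x":0,"y":0,"z":0,"rx":0,"ry":0,"rz":0},{"x":0,"y":0,"z":0,"rx":0,"ry":0,"rz":0},{"x":0,"y":0,"z":0,"rx":0,"ry":0,"rz":0},{"x":0,"y":0,"z":0,"rx":0,"ry":0,"rz":0},{"x":0,"y":0,"z":0,"rx":0,"ry":0,"rz":0},{"x":0,"y":0,"z":0,"rx":0,"ry":0,"rz":0},{"x":0,"y":0,"z":0,"rx":0,"ry":0,"rz":0},{"x":0,"y":0,"z":0,"rx":0,"ry":0,"rz":0},{"x":0,"y":0,"z":0,"rx":0,"ry":0,"rz":0},{"x":0,"y":0,"z":0,"rx":0,"ry":0,"rz":0},{"x":0,"y":0,"z":0,"rx":0,"ry":0,"rz":0}]' 0 40
python3 go.py .6 .3185 .06 60; python3 -c "from h import *;print(r.state()['wrist_torque'])"
```

```text
t: 24.2
tcp_pos: [0.6009, 0.3191, 0.062]
tool_rot: [180.0, 0.1, -168.0]
ft_force: [-0.0, -0.0, 1.2]
opening: 0.0854
grip_force: 0.0
t: 25.4
tcp_pos: [0.6002, 0.3195, 0.0612]
tool_rot: [180.0, 0.0, -168.0]
ft_force: [-1.9, 5.3, 4.1]
opening: 0.0082
grip_force: 46.2
t 25.4 pos [0.6002 0.3195 0.0612] rot [ 1.7995e+02  2.0000e-02 -1.6795e+02] open 0.0082 grip 46.2 F [-1.9  5.3  4.1] j [ 23.  43.  78.   0.  59. -79.]
turn [ 1.000e-02 -0.000e+00  1.536e+01] shift(cur) [ 0.01 -0.03  0.04] shift(final) [-0.03  0.01  0.04]
[ 0.66628045  0.34631996 -0.00869814]
```

```bash
python3 -m pendant '[{"x":0,"y":-0.02,"z":0,"rx":0,"ry":0,"rz":0.6},{"x":0,"y":0,"z":0,"rx":0,"ry":0,"rz":0.9},{"x":0,"y":0,"z":0,"rx":0,"ry":0,"rz":0.9},{"x":0,"y":0,"z":0,"rx":0,"ry":0,"rz":0.9},{"x":0,"y":0,"z":0,"rx":0,"ry":0,"rz":0.9},{"x":0,"y":0,"z":0,"rx":0,"ry":0,"rz":0.9},{"x":0,"y":0,"z":0,"rx":0,"ry":0,"rz":0.9},{"x":0,"y":0,"z":0,"rx":0,"ry":0,"rz":0.9},{"x":0,"y":0,"z":0,"rx":0,"ry":0,"rz":0.9},{"x":0,"y":0,"z":0,"rx":0,"ry":0,"rz":0.9},{"x":0,"y":0,"z":0,"rx":0,"ry":0,"rz":0.9}]'
python3 -c "from h import *;print(r.state()['wrist_torque'])"
python3 -m pendant '[{"x":0,"y":0,"z":0,"rx":0,"ry":0,"rz":0.9},{"x":0,"y":0,"z":0,"rx":0,"ry":0,"rz":0.9},{"x":0,"y":0,"z":0,"rx":0,"ry":0,"rz":0.9},{"x":0,"y":0,"z":0,"rx":0,"ry":0,"rz":0.9},{"x":0,"y":0,"z":0,"rx":0,"ry":0,"rz":0.9},{"x":0,"y":0,"z":0,"rx":0,"ry":0,"rz":0.3},{"x":0,"y":0,"z":0,"rx":0,"ry":0,"rz":0}]'
python3 -c "from h import *;print(r.state()['wrist_torque'])"
```

```text
t: 26.5
tcp_pos: [0.5995, 0.3185, 0.0611]
tool_rot: [-179.9, -0.0, 109.2]
ft_force: [-8.2, 1.7, 8.8]
opening: 0.0084
grip_force: 47.1
[0.14389569 1.35613715 0.05668337]
t: 27.2
tcp_pos: [0.5988, 0.3185, 0.0611]
tool_rot: [-179.9, 0.1, 68.2]
ft_force: [-11.5, 1.5, 10.5]
opening: 0.0082
grip_force: 47.5
[ 0.32946193  1.85923804 -0.05264995]
```

```bash
python3 -m pendant '[{"x":-0.01,"y":-0.03,"z":0,"rx":0,"ry":0,"rz":0.4},{"x":0,"y":0,"z":0,"rx":0,"ry":0,"rz":0.3},{"x":0,"y":0,"z":0,"rx":0,"ry":0,"rz":0},{"x":0,"y":0,"z":0,"rx":0,"ry":0,"rz":0}]'
python3 -c "from h import *;s=r.state();print(s['wrist_torque'],s['tool_rot'])"
python3 -m pendant '[{"x":0,"y":0,"z":0,"rx":0,"ry":0,"rz":0.4},{"x":0,"y":0,"z":0,"rx":0,"ry":0,"rz":0.3},{"x":0,"y":0,"z":0,"rx":0,"ry":0,"rz":0},{"x":0,"y":0,"z":0,"rx":0,"ry":0,"rz":0}]'
python3 -c "from h import *;s=r.state();print(s['wrist_torque'],s['tool_rot'])"
```

```text
t: 27.6
tcp_pos: [0.5986, 0.3186, 0.0612]
tool_rot: [-179.9, 0.0, 62.3]
ft_force: [-6.1, 0.8, 7.8]
opening: 0.0088
grip_force: 47.0
[ 0.3120941   1.19104318 -0.00406499] [-1.79931468e+02  2.76820066e-02  6.22623703e+01]
t: 28.0
tcp_pos: [0.5986, 0.3186, 0.0612]
tool_rot: [-179.9, 0.0, 56.2]
ft_force: [-6.5, 1.7, 8.0]
opening: 0.0084
grip_force: 47.0
[ 0.42651046  1.25081042 -0.03077614] [-1.79929173e+02  3.41534574e-02  5.62494087e+01]
```

```bash
for i in 1; do :; done
python3 -m pendant '[{"x":0,"y":0,"z":0,"rx":0,"ry":0,"rz":0.3},{"x":0,"y":0,"z":0,"rx":0,"ry":0,"rz":0.2},{"x":0,"y":0,"z":0,"rx":0,"ry":0,"rz":0},{"x":0,"y":0,"z":0,"rx":0,"ry":0,"rz":0}]'
python3 -c "from h import *;s=r.state();print(s['wrist_torque'],s['tool_rot'])"
python3 -m pendant '[{"x":0,"y":0,"z":0,"rx":0,"ry":0,"rz":0.3},{"x":0,"y":0,"z":0,"rx":0,"ry":0,"rz":0.2},{"x":0,"y":0,"z":0,"rx":0,"ry":0,"rz":0},{"x":0,"y":0,"z":0,"rx":0,"ry":0,"rz":0}]'
python3 -c "from h import *;s=r.state();print(s['wrist_torque'],s['tool_rot'])"
```

```text
t: 28.4
tcp_pos: [0.5986, 0.3187, 0.0612]
tool_rot: [-180.0, 0.0, 52.0]
ft_force: [-7.7, 1.8, 8.2]
opening: 0.0078
grip_force: 64.7
[0.40480742 1.11089779 1.2121931 ] [-1.79952602e+02  4.23749339e-02  5.20204459e+01]
t: 28.8
tcp_pos: [0.5986, 0.3187, 0.0613]
tool_rot: [-180.0, 0.0, 47.8]
ft_force: [-6.3, 2.3, 9.6]
opening: 0.0082
grip_force: 103.8
[0.36765928 1.20591811 2.27456413] [-1.79974879e+02  4.80437603e-02  4.77850898e+01]
```

```bash
python3 -m pendant '[{"x":0,"y":0,"z":0,"rx":0,"ry":0,"rz":0},{"x":0,"y":0,"z":0,"rx":0,"ry":0,"rz":0},{"x":0,"y":0,"z":0,"rx":0,"ry":0,"rz":0},{"x":0,"y":0,"z":0,"rx":0,"ry":0,"rz":0},{"x":0,"y":0,"z":0,"rx":0,"ry":0,"rz":0},{"x":0,"y":0,"z":-0.4,"rx":0,"ry":0,"rz":0},{"x":0,"y":0,"z":-1,"rx":0,"ry":0,"rz":0},{"x":0,"y":0,"z":-1,"rx":0,"ry":0,"rz":0},{"x":0,"y":0,"z":-1,"rx":0,"ry":0,"rz":0},{"x":0,"y":0,"z":-1,"rx":0,"ry":0,"rz":0},{"x":0,"y":0,"z":-0.5,"rx":0,"ry":0,"rz":0},{"x":0,"y":0,"z":0,"rx":0,"ry":0,"rz":0}]' 0.8 40
python3 - <<'E'
from m import *
im,d=r.grab_frame("wrist");m=r.camera_model("wrist");W=wcloud(d,m)
rect(W,.083,.1,(.6,.318),.04,'key')
im,d=r.grab_frame("top");cv2.imwrite("pics/top2.png",im[...,::-1])
E
```

```text
t: 30.0
tcp_pos: [0.6006, 0.3189, 0.2114]
tool_rot: [179.9, -0.3, 47.7]
ft_force: [-0.5, 0.3, 0.0]
opening: 0.0681
grip_force: 0.0
key 480 ctr 598.4 317.3 mean [598.7 317.7] size 46.7 9.6 ang 55.4 pca 55.4 z 89.3
```

View pics/top2.png

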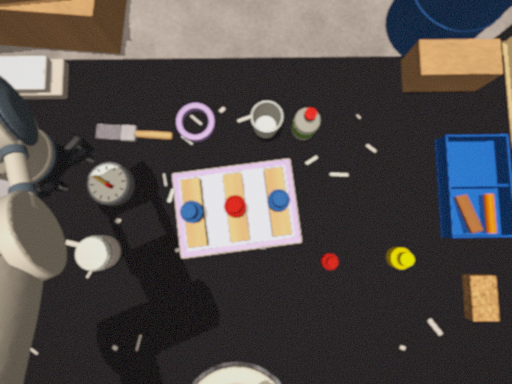

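The top view shows the rib and red weight in line at (235,206), with the key wound and everything else in place.

```bash
python3 -c "from bench import r;print(r.finish_job())"
```

```text
the job is handed in; nothing more can be done
None
```

I did the job in the order asked and handed it in at about 30 s: the rib lies midway between the bonded ribs (within about 1 mm), the red weight stands on it in line with the two blue ones, and I wound the key clockwise until the torque rose sharply at its stop; the judge's verdict was not shown.

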